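Feed a used battery pack through the flap of the drop box

TASK

Put the used battery pack into the drop box without picking it up: with the fingertips push it sideways along the feed shelf to the fence, then push it through the hanging flap so that it slides down inside. Draw the fingers back out so that the flap swings fully shut behind it, and leave the screw jar and the other things on the bench where they are.

Things in the scene. Friction and masses are not known exactly. Their poses are not given: they have to be found in the camera images.
- dropbox: Fixed bench drop box, plywood and clear plastic, 500 long x 220 wide x 162 mm high. Origin: on the table under the flap, mid-width; +x = feed direction (roughly world +y), z up. Its -x half is a level open feed shelf at z = 90 mm, x -240 to 22, y -110 to 110 mm. Behind the front wall (x = -3 to 3 mm) is the closed bin, to x = 254 mm, its roof's top at z = 162 mm; slippery inside and out.
- mouth (a point): Foot of the flap, mid-width, on the shelf surface (dropbox x 0, y -60, z 90 mm; axes as dropbox). The mouth in the front wall spans dropbox y -100 to -15 mm; beside it, to y = 110, is plain wall 68 mm tall above the shelf.
- bin_floor (a point): Point on the bin floor (dropbox x 160, y 0, z 12 mm; axes as dropbox). Inside, the shelf ends 22 mm past the flap (dropbox x 22) and a metal slide falls at 50 degrees to the bin floor: a pack whose middle is well beyond that edge tips and slides down by itself.
- flap (a joint): Hanging aluminium flap 72 wide x 56 tall x 3 mm, 30 g, on a pin 62 mm above the shelf, lower edge 4 mm above it. 0 = hanging shut; grows to 1.5 rad as its foot swings into the box (dropbox +x); cannot swing outwards. Under 1 N opens it; damped, it falls shut in about 2 s. About 0.9 rad when lying on the pack.
- pack: Used battery pack: flat grey plastic block 100 x 56 x 28 mm, 110 to 230 g, lying flat on the feed shelf to the +y side of the mouth, length roughly along the feed direction (within 0.3 rad). Origin: centre of its underside; x along its length, brass contacts at the +x end, z up.
- jar: Small glass screw jar, 30 mm diameter, 45 mm tall, standing on the feed shelf in the corner by the front wall, near dropbox x = -28, y = 88 mm. Leave alone. Origin: centre of its underside.
- meter: Black hand meter 130 x 70 x 37 mm lying on the table. Leave alone. Origin: centre of its underside.
- spool: White plastic spool, 54 mm diameter, 36 mm tall, standing on the table. Leave alone. Origin: centre of its underside.
- screwdriver: Screwdriver 160 mm long lying on the table. Leave alone. Origin: at its underside, on its length axis.
- fence (a point): Point on the shelf at the foot of the fence's inner face (dropbox x -120, y -100, z 90 mm; axes as dropbox). The fence is an aluminium strip 18 mm tall along the -y edge of the shelf, x -240 to 0, in line with the mouth's -y side: a pack lying along it is in line with the mouth.
Things that resemble listed ones, but are neither listed nor needed, are in the scene too. Leave any red look-alike of the pack alone.

How it is judged:
On the way, in this order (a step that is already met when the one before it is completed fails the run):
1. the pack lies along the fence, in front of the mouth, flat on the shelf (y of pack in the frame of dropbox below -0.06 m and angle between the x axis of pack and the x axis of dropbox, either way round below 0.2 rad and x of pack in the frame of dropbox below -0.02 m and z of pack in the frame of dropbox above 0.08 m), for 0.1 s.
2. the pack, flat on the shelf, has pushed the flap open and lies in the mouth (value of joint flap above 0.5 rad and x of pack in the frame of dropbox between -0.06 and 0.04 m and z of pack in the frame of dropbox above 0.08 m), for 0.05 s.
At the end, for the whole second after the job is handed in: The pack lies at rest in the bin behind the flap, its underside's centre lower than 70 mm above the table (well below the shelf); the flap hangs shut (under 0.08 rad); jar, meter, spool and screwdriver are within 20 mm of where they were (x of pack in the frame of dropbox between 0.04 and 0.254 m and y of pack in the frame of dropbox between -0.11 and 0.11 m and height (world z) of pack below 0.07 m and linear speed of pack below 0.02 m/s and value of joint flap below 0.08 rad and distance of each of jar, meter, spool, screwdriver from where it was at the start of the episode below 0.02 m); the robot touches nothing.
It fails at once if the pack is picked up: its underside's centre more than 25 mm above the shelf (height (world z) of pack above 0.115 m).
It fails at once if a bystander (jar, meter, spool, screwdriver) is moved by more than 20 mm (distance of any of jar, meter, spool, screwdriver from where it was at the start of the episode above 0.02 m).
It also fails if it takes over 58 s, if anything falls off the work surface, if the arm or the gripper's body presses on something with over 40 N, if the wrist force passes 120 N, or if a joint passes its speed limit or range.

ROBOT

A 6-joint arm with a two-finger parallel gripper is mounted at the origin on the work surface. World frame = base frame: x ahead of the robot, y to its left, z up, the work surface at z = 0. Lengths are in m, angles in rad, forces in N, time in s.
With the tool pointing down it reaches from about 0.325 to 0.9 m from the base axis. Payload 6.1 kg.
Tool frame: the origin (TCP) lies on the centre line of the jaws, within the pads' length; the fingertips stand 8 mm ahead of it and the grasp point (between the pads) lies 11 mm behind it; y points along the fingers, x is the direction in which the jaws open and shut, and the axes are right-handed (so a half turn about y gives the same grasp; the last joint's range is limited). The gripper opens to 85 mm and grips with 20 to 120 N. Pads are 22 mm wide; open, the fingers measure 114 mm over their backs; the gripper's body (76 mm by 85 mm) begins 54 mm behind the grasp point. The pads swing forward as they close: fully open they stand 13 mm farther back than shut.
Start: joints at [0.99, 0.22, 1.526, -0, 1.395, -0.126], TCP at [0.275, 0.561, 0.239] pointing down, gripper open.
Joint ranges: [-2.98, 2.98], [-0.91, 2.08], [0.09, 2.57], [-1.24, 4.39], [0.2, 2.65], [-2.68, 2.68]. Speed limits (rad/s): [2.57, 2.57, 3.01, 3.14, 3.14, 3.14].

INTERFACE

Orientations are given as a unit quaternion [w, x, y, z].
In Python, from workcell import env, status, vision gives the robot as it stands. Calls block until the motion is done:
- env.move_pose(position, orientation): joint-space move of the TCP to a pose.
- env.servo_line(position, rotation=None, velocity=0.15, guard=None): straight line of the TCP; rotation=None keeps the orientation; velocity is the mean speed in m/s. With guard (N) it stops when the force on the tool has changed by that much, and returns True; else False.
- env.move_joints(angles): joint-space move.
- env.open_gripper() and env.clamp(squeeze=None): open the fingers fully, or close them until they stop; squeeze is the grip in N (None keeps the last).
- env.sleep(seconds).
- env.solve_ik(position, orientation): joint angles nearest the present ones, or None.
- status.observe(): the state.
- vision.snapshot(name): name is "side" or "top"; returns the picture (420x560x3 uint8, red, green, blue); there is no depth.
- vision.calibration(name): a dict with "vfov" (degrees; the focal length in pixels is half the picture's height over the tangent of half this angle, whatever the lens; pixels are square), "cx", "cy" (the principal point, pixels), "k1" (the pictures are not rectified: a ray, as slopes to the right and down, at radius r is drawn at 1 + k1 r^2 times it, then the intrinsics apply), "rvec" (rotation vector, rad) and "tvec" (3), from world to camera coordinates, as OpenCV has them. Camera axes: x right, y down, z forward; pixel columns grow to the right and rows downward; lengths in m; the calibration is good to about 2 mm. A picture is of the moment at which its call begins. calibration takes no time and is no camera call.
A pose or a line that the arm cannot do raises env.IKError and nothing moves.
- env.job_done(): hands the job in, once; it reports no verdict.
The state is a dict: "clock": time; "qpos": joint angles; "joint_vel": joint speeds; "tau": joint torques, N m; "tool_pos": TCP position; "tcp_rot": TCP orientation; "force": force on the tool from outside, world axes, zero at the start; "moment": the same for the moment, N m; "width": finger opening in m.
Only numpy, scipy, OpenCV 4.12 (cv2) and the standard library are available. Lean on these libraries where they do the work, as an engineer would, in place of code of your own. Each camera call takes 0.05 s, during which the arm holds its last target.

## Working session

There is one attempt and no reset: what is moved stays moved. The work goes in short steps, each a Python script; the robot and the scene stay as the last script left them, time stands still between calls to the robot, and variables do not carry over. Pictures are saved under pics/ and viewed, and the job is handed in when it is done.

```bash
mkdir -p pics; ls; python3 - <<'E'
from workcell import env,status,vision
import cv2
for n in("top","side"):
    cv2.imwrite(f"pics/{n}0.png",vision.snapshot(n)[:,:,::-1]); print(vision.calibration(n))
s=status.observe();print(s)
E
```

```text
pics
{'vfov': 49.74152639473219, 'cx': 286.767637635333, 'cy': 212.8593843997271, 'k1': -0.0377114748790314, 'rvec': array([ 2.1393927 , -2.17700053,  0.1365899 ]), 'tvec': array([-0.06155352,  0.58005559,  1.34327446])}
{'vfov': 50.475628217876036, 'cx': 283.61157633647764, 'cy': 207.81163148777983, 'k1': -0.12308442120568662, 'rvec': array([ 2.20891889, -0.48986499,  0.24439058]), 'tvec': array([-0.53978971,  0.19842127,  0.9517236 ])}
{'clock': 0.1, 'qpos': array([ 9.89883377e-01,  2.21134582e-01,  1.52751964e+00,  3.46371468e-05,
        1.39466596e+00, -1.26074557e-01]), 'joint_vel': array([ 4.77863155e-05, -1.29217437e-03, -5.44748829e-04,  2.10232798e-03,
       -4.23249831e-04,  1.98886249e-03]), 'tau': array([ 1.76046062e-03, -4.98246789e+01, -3.90544689e+01, -1.29293012e-04,
        5.73595244e-03, -7.03025691e-06]), 'tool_pos': array([0.27426077, 0.56102366, 0.23830432]), 'tcp_rot': array([-0.59961392,  0.60010336,  0.37383209, -0.37495156]), 'force': array([-0.40353565,  0.66413   ,  0.2783183 ]), 'moment': array([-0.00734176,  0.06302159, -0.02514407]), 'width': 0.085091581004879}
```

View pics/top0.png

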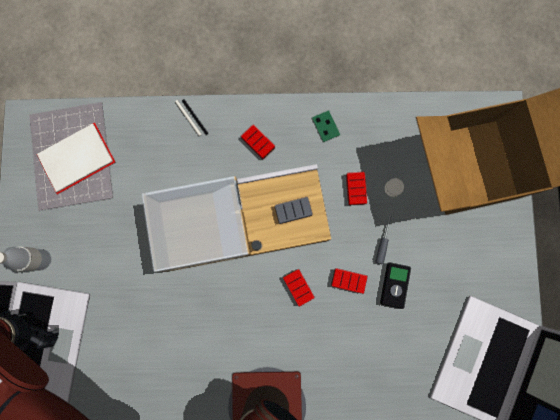

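View pics/side0.png

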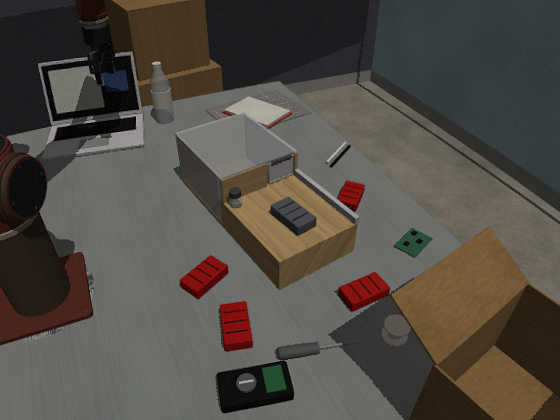

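The top view shows the shelf at columns 240-330 with the fence along its top edge. The grey pack is at about (294,210) and the jar at (256,245). I'll enlarge this area to pick corners.

```bash
cat > h.py <<'E'
import numpy as np, cv2
from workcell import env,status,vision
def cam(n):
    c=vision.calibration(n); f=210/np.tan(np.radians(c['vfov']/2))
    K=np.array([[f,0,c['cx']],[0,f,c['cy']],[0,0,1.]])
    return K,np.array([c['k1'],0,0,0,0.]),np.array(c['rvec']),np.array(c['tvec'])
def px2w(n,uv,z):
    K,d,r,t=cam(n); p=cv2.undistortPoints(np.array(uv,float).reshape(-1,1,2),K,d)[:,0]
    R=cv2.Rodrigues(r)[0]; o=-R.T@t; D=np.c_[p,np.ones(len(p))]@R
    return o+D*((z-o[2])/D[:,2])[:,None]
def w2px(n,P):
    K,d,r,t=cam(n); return cv2.projectPoints(np.array(P,float).reshape(-1,1,3),r,t,K,d)[0][:,0]
def snap(n,fn,box=None,k=1):
    im=vision.snapshot(n)[:,:,::-1]
    if box: im=im[box[1]:box[3],box[0]:box[2]]
    cv2.imwrite("pics/"+fn,cv2.resize(im,None,fx=k,fy=k,interpolation=cv2.INTER_CUBIC))
E
python3 - <<'E'
import cv2
a=cv2.imread('pics/top0.png')[150:290,130:340]; cv2.imwrite('pics/topz.png',cv2.resize(a,None,fx=3.8,fy=3.8,interpolation=cv2.INTER_CUBIC))
a=cv2.imread('pics/side0.png')[100:290,170:370]; cv2.imwrite('pics/sidez.png',cv2.resize(a,None,fx=3,fy=3,interpolation=cv2.INTER_CUBIC))
E
```

```text
(no output)
```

View pics/topz.png

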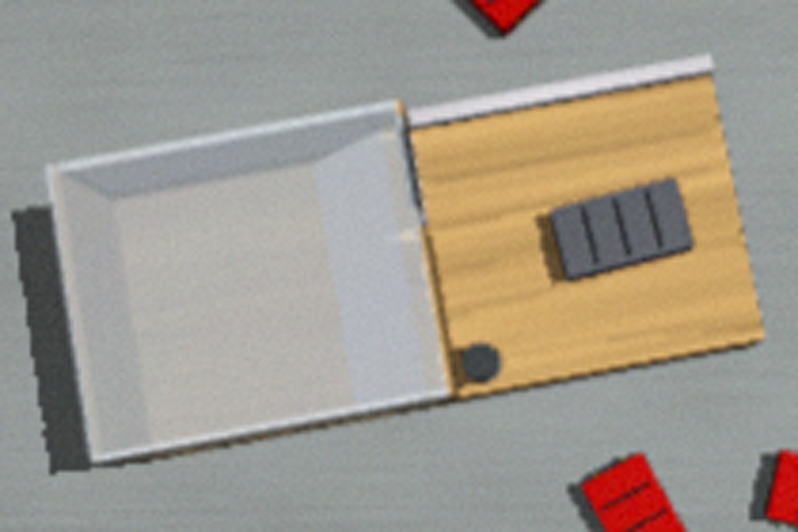

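View pics/sidez.png

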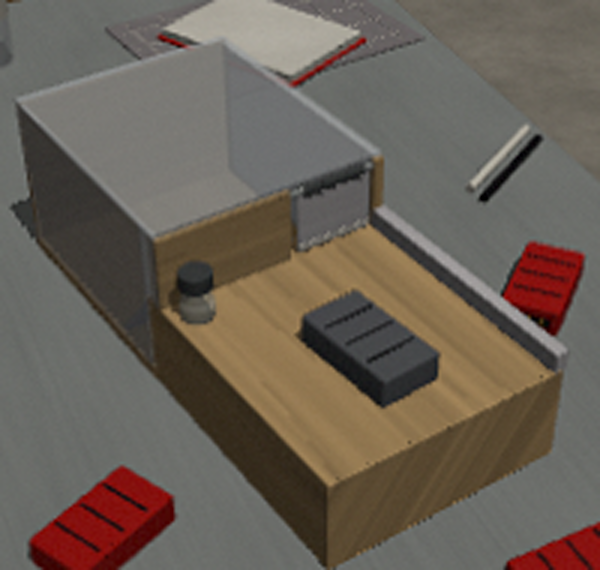

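```bash
cat > fit.py <<'E'
from h import *
from scipy.optimize import least_squares
T=lambda a:np.array(a)/3.8+[130,150]-0.37
S=lambda a:np.array(a)/3+[170,100]-0.33
def tf(p,P): c,s=np.cos(p[2]),np.sin(p[2]); P=np.array(P,float); return np.c_[P[:,0]*c-P[:,1]*s+p[0],P[:,0]*s+P[:,1]*c+p[1],P[:,2]]
def fit(obs,p0):
    def res(p): return np.concatenate([(w2px(n,tf(p,P))-uv).ravel() for n,P,uv in obs])
    r=least_squares(res,p0,loss='soft_l1'); return r.x,res(r.x).reshape(-1,2)
box,rb=fit([("top",[[-.24,.11,.09],[.254,-.11,.162],[.254,.11,.162],[-.003,-.11,.162]],T([[763,341],[50,167],[92,462],[398,102]])),
 ("side",[[-.24,.11,.09],[-.24,.11,0],[.254,.11,.162],[.254,-.11,.162]],S([[330,487],[330,567],[18,102],[225,40]]))],[.5,.1,1.5])
pt=[[.05,.028,.118],[-.05,.028,.118],[-.05,-.028,.118],[.05,-.028,.118]] 
pk,rp=fit([("top",pt,T([[570,279],[692,249],[676,179],[550,209]])),("side",pt,S([[302,323],[384,380],[438,349],[356,291]]))],[.5,0,1.5])
print(box,rb.round(1).tolist());print(pk,rp.round(1).tolist())
c,s=np.cos(box[2]),np.sin(box[2]);R=np.array([[c,-s],[s,c]])
print("pack in box",R.T@(pk[:2]-box[:2]),pk[2]-box[2])
j=px2w("top",T([[479,362]]),.135)[0,:2];print("jar in box",R.T@(j-box[:2]))
E
python3 fit.py
```

```text
[0.56058813 0.05904268 1.74446469] [[-0.2, -0.5], [0.4, -0.3], [1.6, 0.2], [-0.6, -0.4], [-0.3, -0.7], [-0.4, 1.1], [-0.4, -0.1], [0.2, -1.0]]
[ 0.5765209  -0.09009726  1.80803055] [[-0.8, 0.8], [0.9, -0.1], [0.1, -0.4], [-0.4, 0.4], [-0.7, -2.5], [0.1, 1.1], [1.3, 1.1], [0.2, -1.0]]
pack in box [-0.14964963  0.01007778] 0.06356585469299847
jar in box [-0.02677161  0.08890166]
```

```bash
cat > pose.py <<'E'
from h import *
from scipy.spatial.transform import Rotation as Ro
B=np.array([0.5606,0.0590,1.7445]); c,s=np.cos(B[2]),np.sin(B[2])
RB=np.array([[c,-s,0],[s,c,0],[0,0,1]])
def W(x,y,z): return RB@[x,y,z]+[B[0],B[1],0]
def Q(tilt,sg): # fingers point down, tips leaning to box +x by tilt; jaw axis along box y
    a=RB@[np.sin(tilt),0,-np.cos(tilt)]; x=sg*(RB@[0,1,0]); 
    q=Ro.from_matrix(np.c_[x,a,np.cross(x,a)]).as_quat(); return q[[3,0,1,2]]
def show():
    o=status.observe(); p=RB.T@(o['tool_pos']-[B[0],B[1],0]); print('t%.2f'%o['clock'],'box',p.round(4),'F',(RB.T@o['force']).round(1),'w',round(o['width'],4))
E
python3 - <<'E'
from pose import *
o=status.observe(); q=o['tcp_rot']; print(Ro.from_quat(q[[1,2,3,0]]).as_matrix().round(2)); show()
for sg in(1,-1):
  for P in[(0,-.15,.066,.2),(0,-.15,.066,.108),(0,-.15,-.03,.108),(.6,-.225,-.07,.2),(.6,-.225,-.07,.107),(.6,-.1,-.07,.107),(.6,.015,-.07,.107)]:
    r=env.solve_ik(W(*P[1:]),Q(P[0],sg)); print(sg,P,None if r is None else r.round(2))
E
```

```text
[[ 0.44 -0.   -0.9 ]
 [ 0.9  -0.    0.44]
 [-0.   -1.    0.  ]]
t0.10 box [0.544  0.1953 0.2383] F [0.7 0.3 0.3] w 0.0851
1 (0, -0.15, 0.066, 0.2) [-0.34  0.03  1.81 -0.    1.3   2.63]
1 (0, -0.15, 0.066, 0.108) [-0.34  0.13  1.89 -0.    1.12  2.63]
1 (0, -0.15, -0.03, 0.108) None
1 (0.6, -0.225, -0.07, 0.2) [-0.54  0.65  1.14  0.45  1.75  2.42]
1 (0.6, -0.225, -0.07, 0.107) [-0.54  0.73  1.19  0.44  1.63  2.36]
1 (0.6, -0.1, -0.07, 0.107) [-0.41  0.59  1.41  0.49  1.51  2.43]
1 (0.6, 0.015, -0.07, 0.107) [-0.26  0.5   1.54  0.55  1.41  2.53]
-1 (0, -0.15, 0.066, 0.2) [-0.34  0.03  1.81 -0.    1.3  -0.51]
-1 (0, -0.15, 0.066, 0.108) [-0.34  0.13  1.89 -0.    1.12 -0.51]
-1 (0, -0.15, -0.03, 0.108) [-0.26  0.33  1.65 -0.    1.16 -0.44]
-1 (0.6, -0.225, -0.07, 0.2) [-0.54  0.65  1.14  0.45  1.75 -0.73]
-1 (0.6, -0.225, -0.07, 0.107) [-0.54  0.73  1.19  0.44  1.63 -0.79]
-1 (0.6, -0.1, -0.07, 0.107) [-0.41  0.59  1.41  0.49  1.51 -0.71]
-1 (0.6, 0.015, -0.07, 0.107) [-0.26  0.5   1.54  0.55  1.41 -0.61]
```

```bash
python3 - <<'E'
from pose import *
env.clamp(20)
env.move_pose(W(-.15,.08,.24),Q(0,-1)); show()
print(env.servo_line(W(-.15,.08,.108),velocity=.12,guard=6)); show()
snap("side","s1.png",(150,60,400,290),2.4); show()
E
```

```text
t3.37 box [-0.1493  0.0797  0.24  ] F [-0.5  0.3  0.7] w 0.0004
False
t4.62 box [-0.1504  0.0794  0.1089] F [-0.4  0.3  0. ] w -0.0002
t4.67 box [-0.1504  0.0793  0.109 ] F [0.2 0.2 0.2] w -0.0
```

View pics/s1.png

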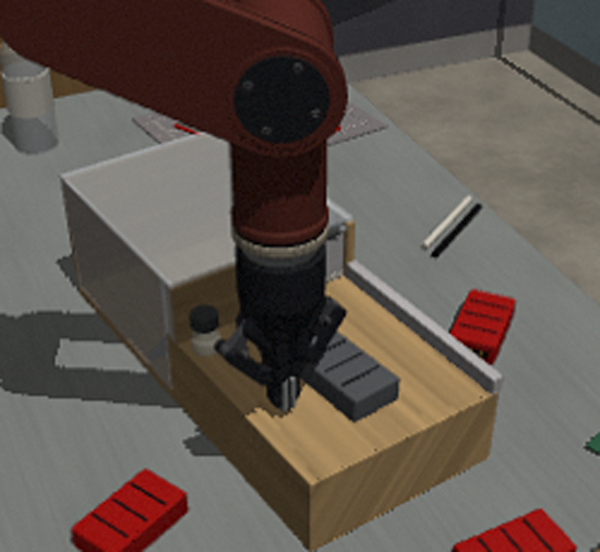

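The closed fingers stand on the jar side of the pack, and the jar is clear at (203,330). Next I'll push the pack sideways.

```bash
python3 - <<'E'
from pose import *
print(env.servo_line(W(-.15,-.015,.108),velocity=.06,guard=15)); show()
print(env.servo_line(W(-.15,-.034,.108),velocity=.03,guard=10)); show()
snap("top","t1.png",(130,150,340,290),3.8); snap("side","s2.png",(150,60,400,290),2.4)
E
```

```text
False
t6.40 box [-0.15   -0.0149  0.108 ] F [ 0.1 -0.2 -0.2] w 0.0003
True
t6.92 box [-0.1498 -0.0291  0.1073] F [ 0.3  0.7 -0.1] w 0.0001
```

View pics/s2.png

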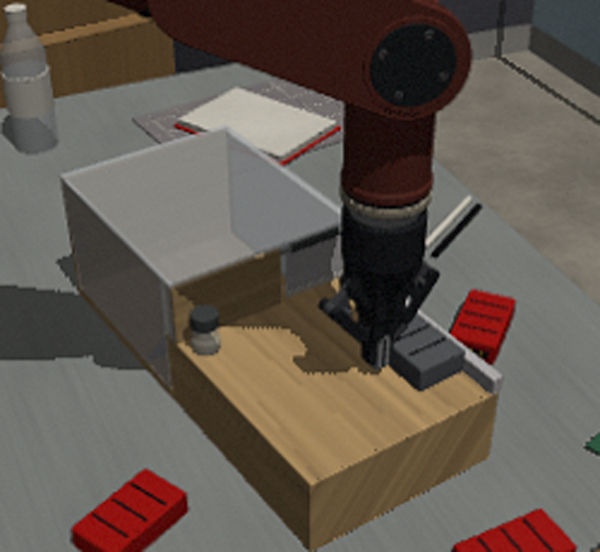

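View pics/t1.png

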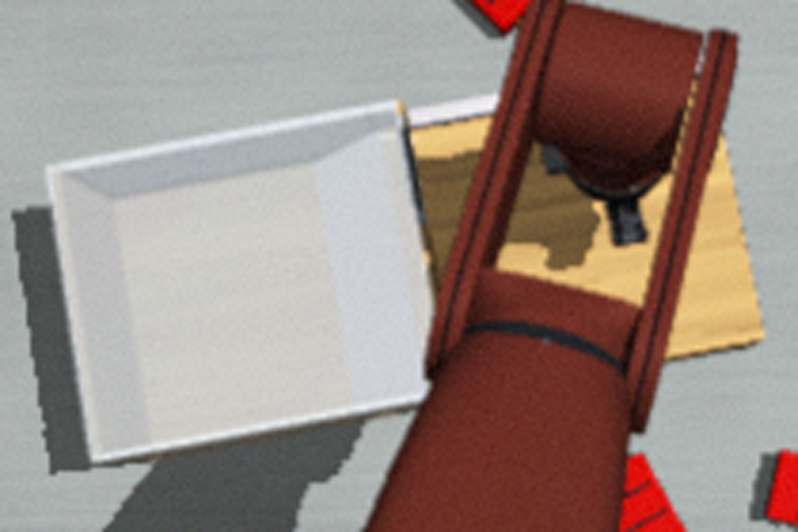

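The side view shows the pack flush along the fence, at (430,350). The guard tripped at y = -29 mm, as expected for contact. Next I'll go behind it with the tool tilted.

```bash
python3 - <<'E'
from pose import *
env.servo_line(W(-.15,-.01,.108),velocity=.08)
env.servo_line(W(-.16,-.01,.2),velocity=.15)
env.move_pose(W(-.26,-.07,.2),Q(.6,-1)); show()
snap("side","s3.png",(150,60,400,290),2.4)
print(env.servo_line(W(-.25,-.07,.107),velocity=.12,guard=6)); show()
print(env.servo_line(W(-.19,-.07,.107),velocity=.05)); show()
snap("side","s4.png",(150,60,400,290),2.4)
E
```

```text
t8.78 box [-0.2609 -0.0688  0.1965] F [-0.2  0.3 -0.3] w 0.0003
False
t9.77 box [-0.2504 -0.0705  0.108 ] F [0.5 0.2 0.2] w 0.0001
False
t11.12 box [-0.1902 -0.07    0.107 ] F [ 0.3  0.3 -0.5] w 0.0001
```

View pics/s3.png

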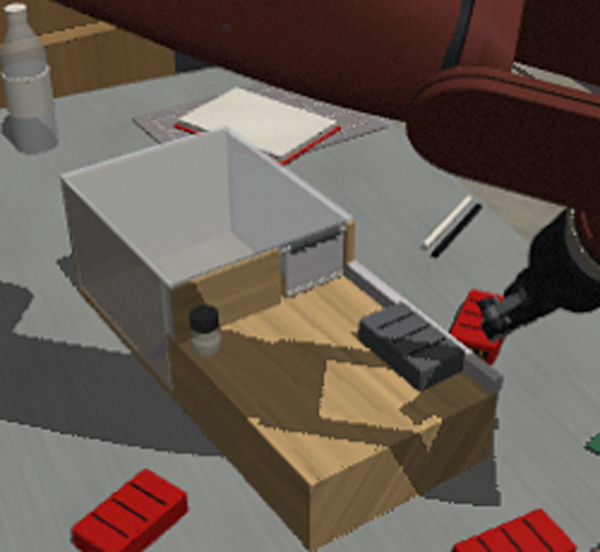

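View pics/s4.png

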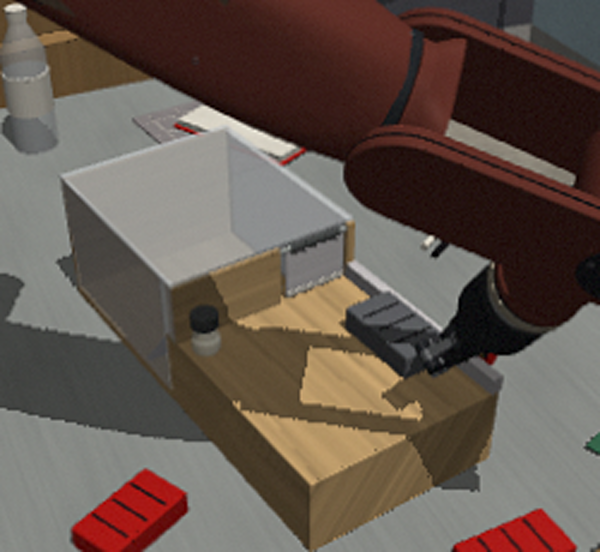

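The first view shows the pack lying along the fence. The second shows the fingers behind it pushing straight. I'll keep pushing and watch.

```bash
python3 - <<'E'
from pose import *
print(env.servo_line(W(-.06,-.07,.107),velocity=.06,guard=15)); show()
snap("side","s5.png",(150,60,400,290),2.4); 
E
```

```text
False
t13.48 box [-0.0601 -0.07    0.107 ] F [-0.7 -0.6 -1.1] w -0.0003
```

View pics/s5.png

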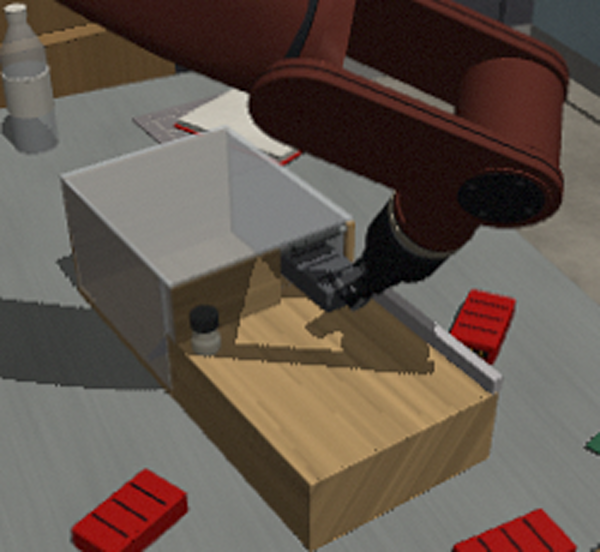

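The pack's nose is in the mouth at (315,260) and the flap has lifted. I'll push on in small guarded steps.

```bash
python3 - <<'E'
from pose import *
for x in(-.03,-.015,-.003):
    g=env.servo_line(W(x,-.07,.107),velocity=.05,guard=10); print(g); show()
    if g: break
env.sleep(.6)
snap("side","s6.png",(150,60,400,290),2.4); snap("top","t2.png",(130,150,340,290),3.8)
E
```

```text
False
t14.28 box [-0.0298 -0.0699  0.107 ] F [ 1.6 -0.3 -0. ] w -0.0
False
t14.73 box [-0.0146 -0.0699  0.107 ] F [-0.5 -0.2  0.1] w -0.0
False
t15.12 box [-0.0026 -0.0699  0.107 ] F [ 0.2  0.1 -0.2] w -0.0001
```

View pics/s6.png

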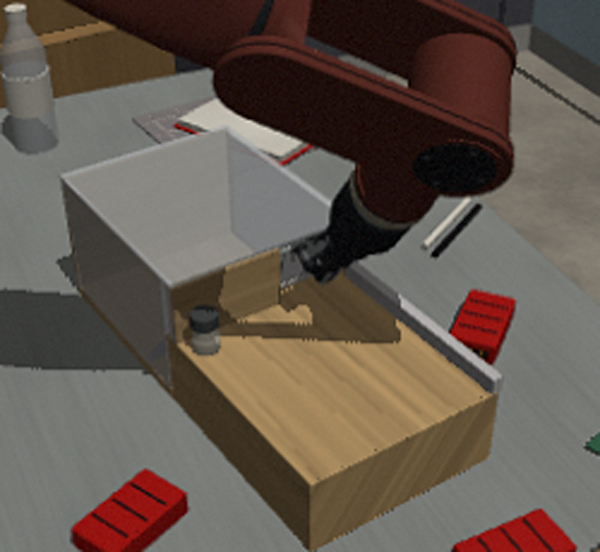

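View pics/t2.png

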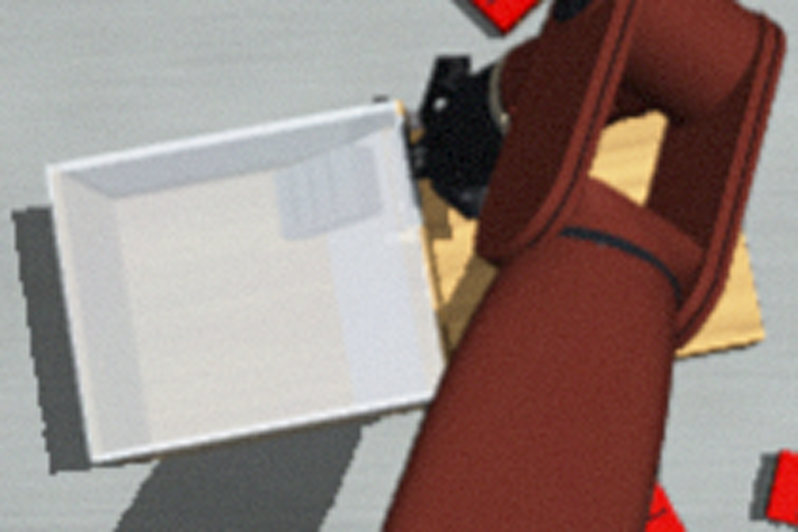

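Through the roof, the top view shows the pack inside the bin at (330,190). I'll retreat along the approach path, then check the flap and where the pack rests.

```bash
python3 - <<'E'
from pose import *
env.servo_line(W(-.12,-.07,.112),velocity=.08); 
env.servo_line(W(-.22,-.05,.25),velocity=.15)
env.move_pose(W(-.34,-.02,.30),Q(.4,-1)); env.sleep(1.5); show()
snap("side","s7.png",(150,60,400,290),2.4); env.sleep(.3); snap("top","t3.png",(130,150,340,290),3.8)
E
```

```text
t20.82 box [-0.34 -0.02  0.3 ] F [ 0.7 -0.5  0.6] w -0.0002
```

View pics/s7.png

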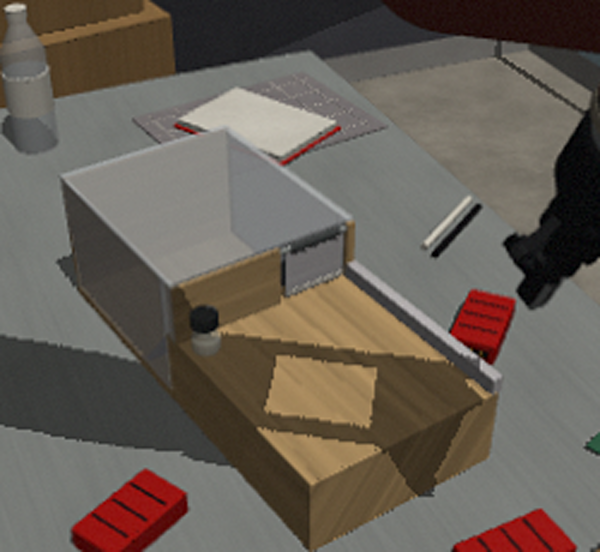

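View pics/t3.png

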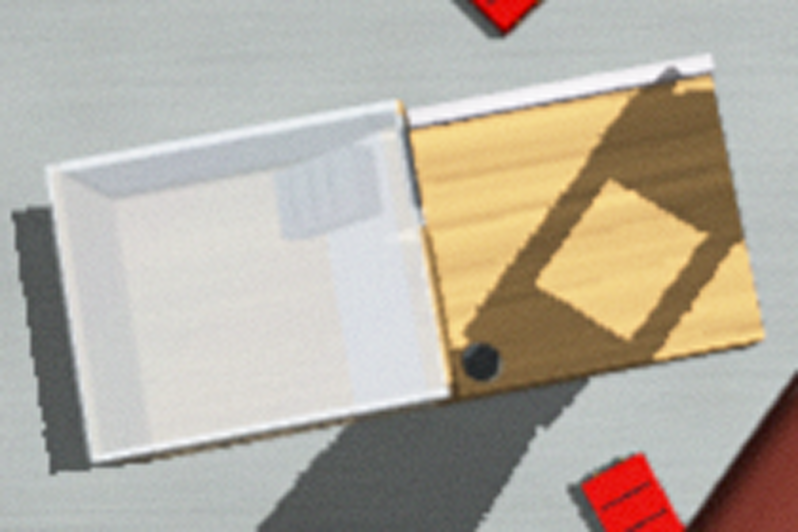

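```bash
python3 - <<'E'
import cv2,numpy as np
a=cv2.imread('pics/t3.png')[110:280,230:430]; a=cv2.resize(a,None,fx=3.5,fy=3.5,interpolation=cv2.INTER_CUBIC).astype(float)
a=np.clip((a-150)*2.5+60,0,255); cv2.imwrite('pics/t3z.png',a.astype('uint8'))
E
```

```text
(no output)
```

View pics/t3z.png

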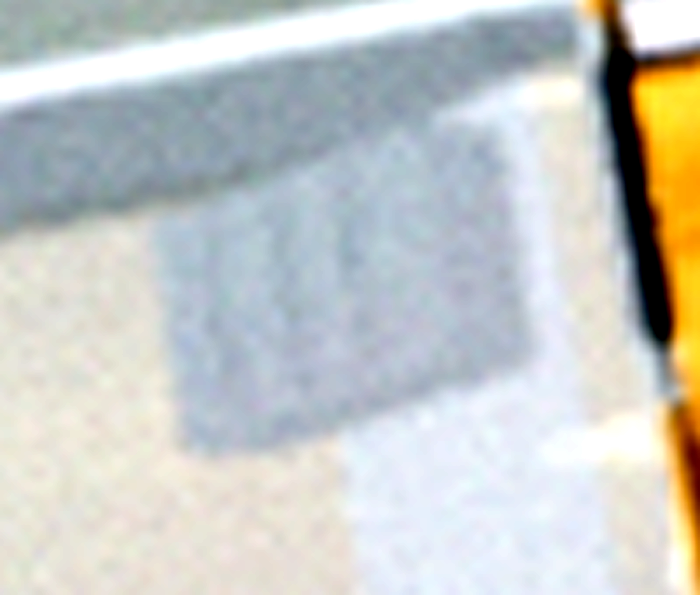

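```bash
python3 - <<'E'
from pose import *
def z(P): uv=w2px("top",[W(*p) for p in P]); t=(uv+.37-[130,150])*3.8; return ((t-[230,110])*3.5).round().astype(int).tolist()
def corners(nx,nz,th,y0):
    u=np.array([np.cos(th),-np.sin(th)]); n=np.array([np.sin(th),np.cos(th)]); o=np.array([nx,nz])
    pts={'noseTop':o+.028*n,'rearTop':o-.1*u+.028*n,'rearBot':o-.1*u,'noseBot':o}
    print('th',th,'nose',nx,'centre',(o-.05*u).round(3))
    for k,(x,zz) in pts.items(): print(' ',k,z([(x,y0-.028,zz),(x,y0+.028,zz)]))
print('slide edge',z([(.022,0,.09),(.0875,0,.012)]))
th=np.radians(50); corners(.0875,.012,th,-.07)
corners(.11,.012,np.radians(38),-.07)
corners(.12,.012,np.radians(25),-.07)
E
```

```text
slide edge [[594, 537], [354, 628]]
th 0.8726646259971648 nose 0.0875 centre [0.055 0.05 ]
  noseTop [[179, 223], [219, 459]]
  rearTop [[404, 112], [449, 360]]
  rearBot [[511, 108], [555, 353]]
  noseBot [[283, 219], [323, 451]]
th 0.6632251157578453 nose 0.11 centre [0.071 0.043]
  noseTop [[98, 236], [138, 472]]
  rearTop [[395, 124], [439, 370]]
  rearBot [[485, 127], [528, 370]]
  noseBot [[188, 237], [228, 470]]
th 0.4363323129985824 nose 0.12 centre [0.075 0.033]
  noseTop [[75, 237], [115, 474]]
  rearTop [[437, 130], [481, 374]]
  rearBot [[504, 140], [547, 380]]
  noseBot [[146, 245], [186, 478]]
```

```bash
python3 - <<'E'
from pose import *
im=vision.snapshot("side")[:,:,::-1]; a=cv2.imread("pics/side0.png")
c=np.hstack([x[145:190,255:300] for x in(a,im)]); cv2.imwrite("pics/flap.png",cv2.resize(c,None,fx=8,fy=8,interpolation=cv2.INTER_CUBIC))
t=vision.snapshot("top")[:,:,::-1]; t0=cv2.imread("pics/top0.png")
cv2.imwrite("pics/t4.png",t)
d=cv2.absdiff(t,cv2.imread("pics/top0.png")).max(2); print("bystander diff meter/spool/driver",d[175:320,365:420].mean(), "jar",d[238:254,248:264].mean()); show()
E
```

```text
bystander diff meter/spool/driver 72.07974921630094 jar 42.43359375
t21.32 box [-0.34 -0.02  0.3 ] F [ 0.3 -0.1  0.2] w -0.0002
```

View pics/flap.png

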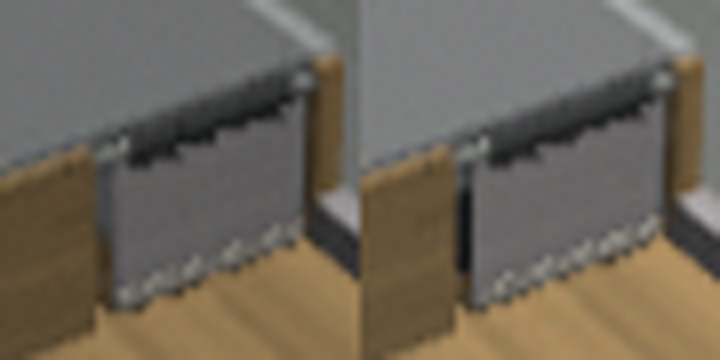

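View pics/t4.png

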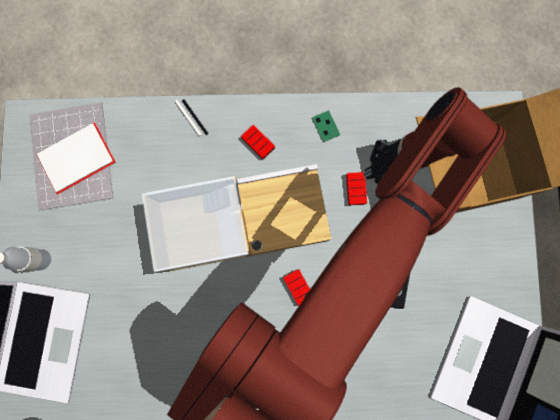

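```bash
python3 - <<'E'
from pose import *
env.job_done(); show()
E
```

```text
the job is handed in; nothing more can be done
the job is handed in; nothing more can be done
```

The pack is in the drop box and the job is handed in (no verdict is reported). With the closed fingertips I pushed it sideways to the fence, where the 10 N guard stopped the push. I then went behind it with the tool tilted, pushed it through the flap and drew the fingers back out. The clock last read 21.3 s.

**Last checks:**
- **Pack:** it lies nose-down on the slide in the bin, at about dropbox x = 55–65 mm. Its underside centre is about 50 mm above the table. Two top pictures about 5 s apart show it at rest. That height comes from comparing the picture with a modelled pose, so it is approximate.
- **Flap:** the close-up matches the starting picture, hanging shut.
- **Jar:** it shows in the same place as at the start in both views.
- **Robot:** the arm is clear of everything, with about 0 N on the tool.

**Not confirmed:** the final top picture could not check the meter, spool and screwdriver, because the arm hid most of that area. My picture-difference numbers there, and at the jar, were spoiled by the arm and its shadow. The tool never went down near those three, and the unguarded moves were all well above them.

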